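Lock the ware shelf onto the slotted upright

ROBOT

A 6-joint arm with a two-finger parallel gripper is mounted at the origin on the work surface. World frame = base frame: x ahead of the robot, y to its left, z up, the work surface at z = 0. Lengths are in mm, angles in rad, forces in N, time in s.
With the tool pointing down it reaches from about 275 to 750 mm from the base axis. Payload 10.2 kg.
Tool frame: the origin (TCP) lies midway between the tips of the shut fingers; the grasp point (between the pads) lies 19 mm behind it; z points along the fingers, y is the line along which they close (so a half turn about z gives the same grasp; the last joint's range is limited). The gripper opens to 85 mm and grips with 20 to 120 N. Pads are 22 mm wide; open, the fingers measure 114 mm over their backs; the gripper's body (76 mm by 85 mm) begins 54 mm behind the grasp point. The pads swing forward as they close: fully open they stand 13 mm farther back than shut.
Start: joints at [-1.452, 0.313, 1.498, -0, 1.331, -0.223], TCP at [175.959, -494.641, 231.294] pointing down, gripper open.
Joint ranges: [-2.94, 2.94], [-0.97, 2.17], [0.19, 2.56], [-1.23, 4.37], [0.02, 3.11], [-2.88, 2.88]. Speed limits (rad/s): [2.39, 2.39, 3.01, 3.14, 3.14, 3.14].

INTERFACE

Orientations are given as a unit quaternion [w, x, y, z].
In Python, from rig import sense, capture, finish_job, find_in, place_of gives the robot as it stands. The module is installed in compiled form; this text tells all that it offers.
- The arm moves only by the shell command python3 -m jog 'ROWS' [FORCE]. ROWS is JSON, a list of rows, each an object of numbers: "tx", "ty", "tz": the shift along the tool's x, y, z in mm; "ax", "ay", "az": the turn, a rotation vector about the tool's x, y, z in rad; "jaw": the closure, from -1 (fully open) to 1 (shut), so that 0 is half open. In form: [{"tx": .., "ty": .., "tz": .., "ax": .., "ay": .., "az": .., "jaw": ..}, ...]. A call has 1 to 5 rows; each row shifts and turns the commanded pose from where the row before left it, along the tool's axes as they then stand; what a row does not reach is not made up. A row lasts 1/8 s, in which the tool goes at most 62.5 mm and 10.7 degrees, less where a joint would pass 70% of its speed; a pose out of reach is approached as far as the arm can. A call with a gripper value outside its range is refused whole. The fingers move at their own pace and stop on an object; FORCE is the grip in N (left out, the last holds). Time passes only in rows, so rows that do not move let the fingers close. It gives the time, the measured TCP pose, the force, the opening and the grip force at its end, in the units of the state.
- sense(): the state, without advancing time (a new reading comes with each control period).
- capture(name): name is "side" or "top"; returns a dict with "color" (420x560x3 uint8, red, green, blue), "depth" (420x560 float32, mm along the optical axis (not along the pixel's ray), 0 where there is no reading), "fx", "fy", "cx", "cy" (pixels), "k1" (the pictures are not rectified: a ray, as slopes to the right and down, at radius r is drawn at 1 + k1 r^2 times it, then the intrinsics apply), "camera_from_world" (4x4, takes a point from world to camera coordinates). Camera axes: x right, y up, looking along -z (the intrinsics and any distortion apply to the point x, -y, -z); pixel columns grow to the right and rows downward; lengths in mm; the calibration is good to about 2 mm. A picture is of the moment at which its call begins.
- finish_job(): hands the job in; it is judged then, once.
Trained networks look in the newest picture that a camera, given by its name, has taken for a name from the list of things; names that differ only in an ending like _2 or _b are one class to them, and where a whole thing is asked for, a point or a joint stands for the part that bears it (a point fixed in the world has none). Each returns a list of dicts, best first, with "conf" (0 to 1); they miss things now and then, are a little off and sometimes report something else, mostly with a low value. They report only what shows in the picture. A call takes as long as a camera call. They do not tell look-alikes from the thing itself.
- find_in(query, camera): "centre" ([column, row] in pixels, amid what is visible of it).
- place_of(query, camera): "centre" ([column, row] in pixels: a listed point, or the origin of a listed thing).
The state is a dict: "time_s": time; "joints": joint angles; "dq": joint speeds; "tau": joint torques, N m; "eef_pos": TCP position; "ee_rot": TCP orientation; "force": force on the tool from outside, world axes, zero at the start; "wrist_torque": the same for the moment, N m; "grip_width": opening from 0.0 (shut) to 1.0 (fully open); "grip_force": force on a finger pad.
Only numpy, scipy, OpenCV 4.12 (cv2) and the standard library are available. Lean on these libraries where they do the work, as an engineer would, in place of code of your own. Each camera call takes 0.05 s, during which the arm holds its last target. There are 200 camera calls.

TASK

Take the small yellow ware shelf by its central fin, hook its four tabs into the four slots of the green upright strip, and push it down against the red spring buffer until the brass latch snaps out over its back plate and it stays locked, upright and flush by itself; then let go. Feel for the slots gently and never force the shelf against the upright (the tabs bend at about 60 N), and leave the bowl, jar and cup where they stand.

Things in the scene. Friction and masses are not known exactly. Their poses are not given: they have to be found in the camera images.
- bracket: Loose yellow steel ware shelf, 0.25 to 0.5 kg, standing on its flat underside. Origin: rear face of its back plate, mid width, underside. +x points out of the rear (as the tabs do), z up. In mm: back plate x -5..0, y -32..32, z 0..90; shelf x -110..-5, y -48..48, z 0..5, front lip 14 high; central upright fin to grip, 10 thick.
- bracket_fin (a point): Good grip point on the shelf's fin, 40 mm before the rear face of the back plate, 80 mm above the underside. The fin, in the shelf's frame in mm: x -70..-5, y -5..5, z 5..100 (10 higher than the back plate).
- bracket_tabs (a point): Midway between the noses of the lower two tabs, at their rear lower edge (13 mm behind the back plate, 10 above the underside). Four tabs at y -20 and +20 mm, each 8 wide: neck x 0..6, then a down-turned nose x 6..11 whose lower half leans back to x 9..13 as a lead-in. In the shelf's frame in mm: lower necks z 20..28, noses z 10..28; upper necks z 65..73, noses z 55..73.
- stand: Fixed steel stand whose post carries a green slotted strip. Origin: on the table, in the plane of the slotted face, mid width; +x goes into the face, z up. Base plate x -10..125, 150 wide, 12 thick, post top z 180 mm. The strip (66 wide, sheet 4 thick, z 25+h..177+h) is clamped at a height h, 0 to 28 mm, different each time and not told by this pose: find it by feel or eye.
- stand_home (a point): Where the shelf's origin is with the shelf right down, if h = 0 (70 mm above the table, in the face's plane, axes as the stand's); truly h higher. Slots 13 wide at y -20 and +20; above this point, in mm: lower z 20+h..43+h, upper z 65+h..88+h. The noses enter with the shelf 10 to 15 mm above its lowest place; then it drops until the necks rest on the slots' lower edges.
- buffer (a joint): Red spring plunger, 12 mm thick, under the shelf's place, 10 mm before the face, in a dark housing reaching 20 mm out. Metres pressed down: 0 free (top 8+h mm above stand_home), 0.008 with the shelf right down, about 0.006 when latched. 5 N to start, 13 N at 0.008 (the shelf's weight is part of it); it lifts an unlatched shelf again.
- latch (a joint): Brass spring latch near the strip's top, mid width, 20 wide, 7 tall, underside 92+h mm above stand_home. Metres pushed in: 0 sticking 6 mm out of the face, 0.006 pushed flush by the back plate in front of it (up to 4 N). With the shelf right down the plate's top is 2 mm below it; it snaps out over the plate and holds the shelf down.
- bowl: Bystander: terracotta bowl, 104 diameter, 50 tall, origin at the centre of its underside.
- jar: Bystander: blue glaze jar with a cork lid, 52 diameter, 75 tall, origin at the centre of its underside.
- cup: Bystander: white cup, 70 diameter, 80 tall, origin at the centre of its underside.
Mind the look-alikes: they are no part of the job. Of the things that look like the bracket, the smaller one is meant. Several things look just like the stand: the one meant starts farthest to the robot's left.

How it is judged:
By the outcome, as a careful person would: the job done as asked, in the order asked, and still so for the second after the job is handed in, with the robot touching nothing.
It also fails if it takes over 64 s, if anything falls off the work surface, if the arm or the gripper's body presses on something with over 40 N, if the wrist force passes 120 N, or if a joint passes its speed limit or range.

## Working session

There is one attempt and no reset: what is moved stays moved. The work goes in short steps, Python scripts to look and compute and a shell command to move; the robot and the scene stay as the last step left them, time stands still between calls to the robot, and variables do not carry over. Pictures are saved under pics/ and viewed, at most 14 in all, crops included, and the job is handed in when it is done.

```bash
mkdir -p pics; cat > h.py <<'E'
import numpy as np, cv2
from rig import *
def ray(c,px):
    s=np.array([(px[0]-c['cx'])/c['fx'],(px[1]-c['cy'])/c['fy']]);u=s.copy()
    for _ in range(20): u=s/(1+c['k1']*(u@u))
    return u
def deproj(c,px,d=None):
    if d is None:
        x,y=int(round(px[0])),int(round(px[1])); p=c['depth'][max(0,y-1):y+2,max(0,x-1):x+2]; p=p[p>0]; d=np.median(p) if p.size else np.nan
    u=ray(c,px); return (np.linalg.inv(c['camera_from_world'])@[u[0]*d,-u[1]*d,-d,1])[:3]
def atz(c,px,z):
    a=deproj(c,px,100.);b=deproj(c,px,1000.); return a+(b-a)*(z-a[2])/(b[2]-a[2])
def proj(c,P):
    q=c['camera_from_world']@[*P,1]; u=np.array([q[0],-q[1]])/-q[2]; u=u*(1+c['k1']*(u@u)); return np.array([u[0]*c['fx']+c['cx'],u[1]*c['fy']+c['cy']])
def cloud(c):
    v,u=np.mgrid[:420,:560]; s=np.stack([(u-c['cx'])/c['fx'],(v-c['cy'])/c['fy']],-1); w=s.copy()
    for _ in range(20): w=s/(1+c['k1']*(w**2).sum(-1,keepdims=True))
    d=c['depth']; P=np.stack([w[...,0]*d,-w[...,1]*d,-d,np.ones_like(d)],-1)@np.linalg.inv(c['camera_from_world']).T
    P=P[...,:3]; P[d==0]=np.nan; return P
E
python3 - <<'E'
from h import *
for n in('top','side'):
    c=capture(n); cv2.imwrite(f'pics/{n}0.png',cv2.cvtColor(c['color'],cv2.COLOR_RGB2BGR))
    print(n,np.linalg.inv(c['camera_from_world'])[:3,3].round())
    for q in('bracket','bracket_fin','bracket_tabs','stand','stand_home','latch','buffer','bowl','jar','cup'):
        print(q,[(r['conf'].__round__(2),np.round(r['centre']).tolist(),deproj(c,r['centre']).round().tolist()) for r in place_of(q,n)[:5]])
E
```

```text
top [ 324.   -3. 1392.]
bracket [(0.96, [270.0, 266.0], [382.0, 48.0, 2.0]), (0.6, [230.0, 224.0], [516.0, 184.0, 20.0])]
bracket_fin [(0.56, [223.0, 215.0], [533.0, 195.0, 99.0]), (0.56, [254.0, 275.0], [353.0, 101.0, 12.0])]
bracket_tabs [(0.87, [274.0, 264.0], [390.0, 36.0, -0.0]), (0.74, [225.0, 235.0], [482.0, 201.0, -2.0])]
stand [(0.67, [404.0, 167.0], [692.0, -364.0, 125.0]), (0.58, [336.0, 233.0], [478.0, -148.0, 155.0]), (0.55, [413.0, 278.0], [350.0, -388.0, 111.0]), (0.44, [410.0, 243.0], [463.0, -396.0, 59.0])]
stand_home [(0.94, [336.0, 230.0], [484.0, -146.0, 175.0]), (0.72, [415.0, 277.0], [353.0, -388.0, 134.0])]Traceback (most recent call last):
  File "<stdin>", line 6, in <module>
ValueError: it knows: bowl, bracket, bracket_fin, bracket_tabs, cup, jar, stand, stand_home
```

View pics/top0.png

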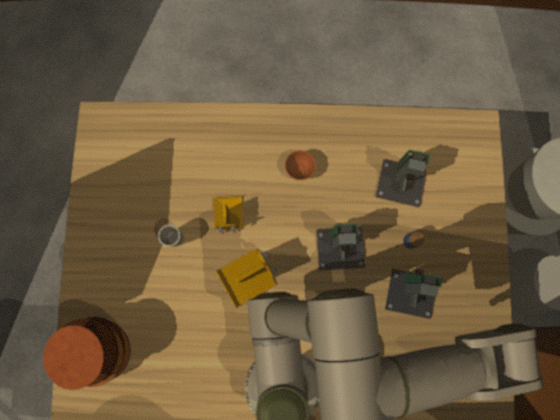

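The top picture shows the small shelf at (228,213) and a larger look-alike at (247,277). The three stands are at (340,247), (403,180) and (413,290), and the leftmost is the first of these. The bowl is at (300,165), the cup at (170,236) and the jar at (414,239).

```bash
python3 - <<'E'
from h import *
C={}
for n in('top','side'):
    c=C[n]=capture(n); cv2.imwrite(f'pics/{n}1.png',cv2.cvtColor(c['color'],cv2.COLOR_RGB2BGR))
    np.savez(f'{n}.npz',**c)
    print(n,np.linalg.inv(c['camera_from_world'])[:3,3].round())
    for q in('bracket','bracket_fin','bracket_tabs','stand','stand_home','bowl','jar','cup'):
        print(q,[(r['conf'].__round__(2),np.round(r['centre']).tolist(),deproj(c,r['centre']).round().tolist()) for r in place_of(q,n)[:5]])
c=C['top'];im=cv2.cvtColor(c['color'],cv2.COLOR_RGB2BGR)
a=cv2.resize(im[185:295,200:380],(792,484),interpolation=cv2.INTER_CUBIC); cv2.imwrite('pics/crop1.png',np.clip(a*1.5,0,255).astype('uint8'))
P=cloud(c)
# fin: high points near small bracket
m=(abs(P[...,0]-530)<70)&(abs(P[...,1]-190)<70)
for lo,hi in((85,115),(3,30)):
    q=P[m&(P[...,2]>lo)&(P[...,2]<hi)]; print(len(q),q.mean(0).round(1),cv2.minAreaRect(q[:,:2].astype('f4')))
m=(abs(P[...,0]-450)<120)&(abs(P[...,1]+150)<110)
for lo,hi in((150,215),(6,20)):
    q=P[m&(P[...,2]>lo)&(P[...,2]<hi)]; print(len(q),q.mean(0).round(1),q[:,2].max(),cv2.minAreaRect(q[:,:2].astype('f4')))
E
```

```text
top [ 324.   -3. 1392.]
bracket [(0.97, [230.0, 228.0], [500.0, 179.0, 41.0]), (0.8, [270.0, 263.0], [394.0, 48.0, -1.0])]
bracket_fin [(0.94, [251.0, 271.0], [362.0, 99.0, 144.0]), (0.92, [226.0, 216.0], [532.0, 187.0, 91.0])]
bracket_tabs [(0.84, [226.0, 233.0], [490.0, 199.0, 2.0]), (0.84, [274.0, 264.0], [390.0, 36.0, 2.0])]
stand [(0.8, [337.0, 232.0], [498.0, -168.0, 15.0]), (0.73, [414.0, 281.0], [342.0, -386.0, 129.0]), (0.64, [403.0, 168.0], [692.0, -363.0, 114.0])]
stand_home [(0.89, [337.0, 232.0], [498.0, -170.0, 15.0]), (0.62, [407.0, 162.0], [700.0, -366.0, 153.0]), (0.58, [417.0, 273.0], [366.0, -393.0, 137.0])]
bowl [(0.92, [298.0, 172.0], [701.0, -36.0, 6.0])]
jar [(0.59, [414.0, 244.0], [459.0, -405.0, 73.0])]
cup [(0.81, [173.0, 239.0], [464.0, 373.0, 4.0])]
side [ 45. 690. 766.]
bracket [(0.93, [250.0, 283.0], [489.0, 206.0, 4.0]), (0.84, [318.0, 268.0], [329.0, 142.0, 100.0])]
bracket_fin [(0.95, [235.0, 250.0], [533.0, 200.0, 90.0]), (0.59, [317.0, 248.0], [345.0, 126.0, 141.0])]
bracket_tabs [(0.89, [315.0, 256.0], [337.0, 147.0, 138.0]), (0.78, [257.0, 278.0], [485.0, 181.0, -1.0])]
stand [(0.81, [319.0, 207.0], [487.0, -139.0, 25.0]), (0.68, [295.0, 158.0], [718.0, -362.0, 9.0])]
stand_home [(0.98, [300.0, 140.0], [697.0, -363.0, 93.0]), (0.95, [319.0, 190.0], [491.0, -140.0, 89.0])]
bowl []
jar []
cup [(0.65, [215.0, 336.0], [441.0, 385.0, 35.0])]
107 [525.1 191.   96.2] ((523.3795166015625, 200.45416259765625), (74.3592758178711, 57.65472412109375), 27.292253494262695)
703 [541.2 191.8   6.9] ((530.104736328125, 189.96246337890625), (139.11578369140625, 139.8036651611328), 0.2279355227947235)
369 [ 473.8 -176.3  176.6] 188.7015595297171 ((475.9282531738281, -177.65211486816406), (60.107688903808594, 67.47803497314453), 5.068581581115723)
1427 [ 433.6 -171.3   12.6] 19.83673572715452 ((450.5215148925781, -150.6151580810547), (215.73643493652344, 238.29425048828125), 89.6556167602539)
```

View pics/side1.png

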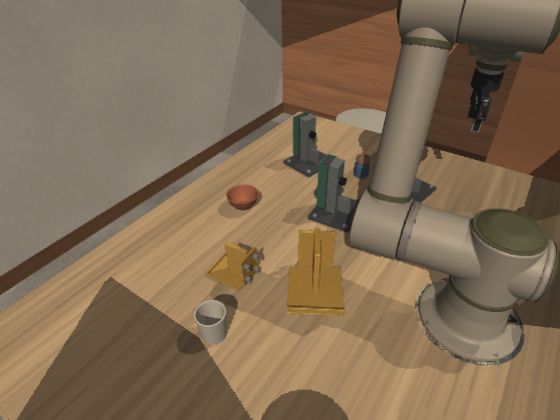

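View pics/crop1.png

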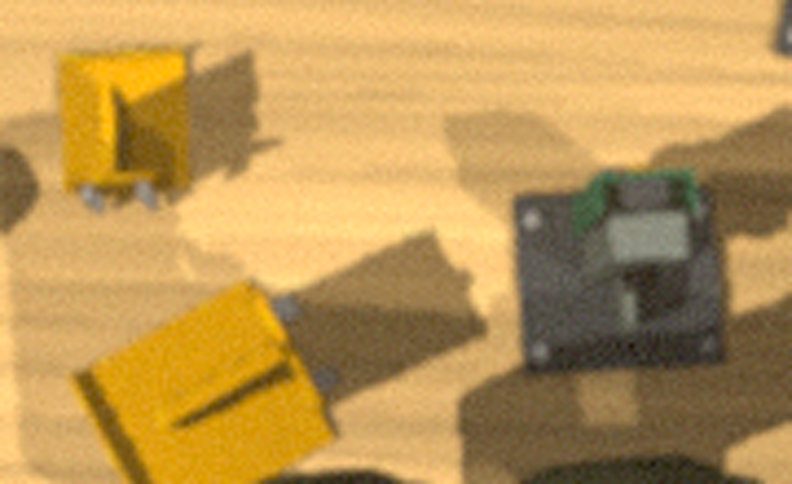

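The side view shows the small shelf at (238,265), its tabs facing the robot side, and its large twin at (315,270). The target stand is at (332,190). In the crop the small shelf is at top left with its fin along world x, and the target stand's green face points to +x. Next I fit the poses by silhouette.

```bash
cat > fit.py <<'E'
from h import *
from scipy.optimize import minimize
def R(t): return np.array([[np.cos(t),-np.sin(t),0],[np.sin(t),np.cos(t),0],[0,0,1]])
S=4
def sil(c,boxes,x,y,t,z=0,off=(0,0)):
    m=np.zeros((420*S,560*S),np.uint8)
    for b in boxes:
        P=[proj(c,R(t)@[i,j,k]+[x,y,z])+off for i in b[:2] for j in b[2:4] for k in b[4:]]
        h=cv2.convexHull(((np.array(P)+.5)*S-.5).round().astype(np.int32)); cv2.fillConvexPoly(m,h,255)
    return cv2.resize(m,(560,420),interpolation=cv2.INTER_AREA)/255.
BR=[(-5,0,-32,32,0,90),(-110,-5,-48,48,0,5),(-110,-106,-48,48,0,14),(-70,-5,-5,5,5,100)]
def hsv(c): return cv2.cvtColor(c['color'],cv2.COLOR_RGB2HSV)
def masks(c,center,rad,kind):
    h=hsv(c).astype(int); 
    if kind=='y': m=(h[...,0]>=17)&(h[...,0]<30)&(h[...,1]>215)
    else: m=(h[...,0]>50)&(h[...,0]<90)&(h[...,1]>90)
    v,u=np.mgrid[:420,:560]; w=(abs(u-center[0])<rad)&(abs(v-center[1])<rad)
    return m&w,w
E
python3 - <<'E'
from fit import *
T=dict(np.load('top.npz'));Sd=dict(np.load('side.npz'))
my,wy=masks(T,(229,212),24,'y'); ms,ws=masks(Sd,(236,266),32,'y')
print(my.sum(),ms.sum())
def cost(p,use=(1,1)):
    e=0
    if use[0]: e+=((sil(T,BR,p[0],p[1],p[2])-my)**2)[wy].sum()/my.sum()
    if use[1]: e+=((sil(Sd,BR,p[0],p[1],p[2])-ms)**2)[ws].sum()/ms.sum()
    return e
for use in((1,1),(1,0),(0,1)):
    best=min((minimize(cost,[500,183,t],args=(use,),method='Nelder-Mead',options=dict(initial_simplex=[[500,183,t],[512,183,t],[500,195,t],[500,183,t+.1]])) for t in(3.14,3.0,3.3)),key=lambda r:r.fun)
    print(use,best.x.round(3),best.fun); 
    if use==(1,1): b=best.x
V=[]
for c,m,ce,r in((T,my,(229,212),24),(Sd,ms,(236,266),32)):
    im=cv2.cvtColor(c['color'],cv2.COLOR_RGB2BGR); o=im.copy(); s=sil(c,BR,*b)
    k=[cv2.resize(a[ce[1]-r:ce[1]+r,ce[0]-r:ce[0]+r],(260,260),interpolation=0) for a in(im,np.dstack([m*255]*3).astype('uint8'),np.dstack([s*255,m*255,s*255]).astype('uint8'))]
    V.append(np.hstack(k))
# stand
for c,ce,r in((T,(340,240),30),(Sd,(332,190),42)):
    m,w=masks(c,ce,r,'g'); im=cv2.cvtColor(c['color'],cv2.COLOR_RGB2BGR); print(m.sum())
cv2.imwrite('pics/fit1.png',np.vstack(V))
c=Sd; im=cv2.cvtColor(c['color'],cv2.COLOR_RGB2BGR); a=[cv2.resize(np.clip(im[145:235,280:380]*1.5,0,255).astype('uint8'),(400,360),interpolation=cv2.INTER_CUBIC)]
im=cv2.cvtColor(T['color'],cv2.COLOR_RGB2BGR);a.append(cv2.resize(np.clip(im[215:275,307:374]*1.5,0,255).astype('uint8'),(400,360),interpolation=cv2.INTER_CUBIC))
cv2.imwrite('pics/stand1.png',np.hstack(a))
E
```

```text
555 0
(1, 1) [500.   183.     3.14] inf
(1, 0) [500.65  192.45    3.183] 0.6937551807863227
(0, 1) [500.   183.     3.14] inf
1
0<stdin>:8: RuntimeWarning: divide by zero encountered in scalar divide
  np.max(np.abs(fsim[0] - fsim[1:])) <= fatol):
```

View pics/fit1.png

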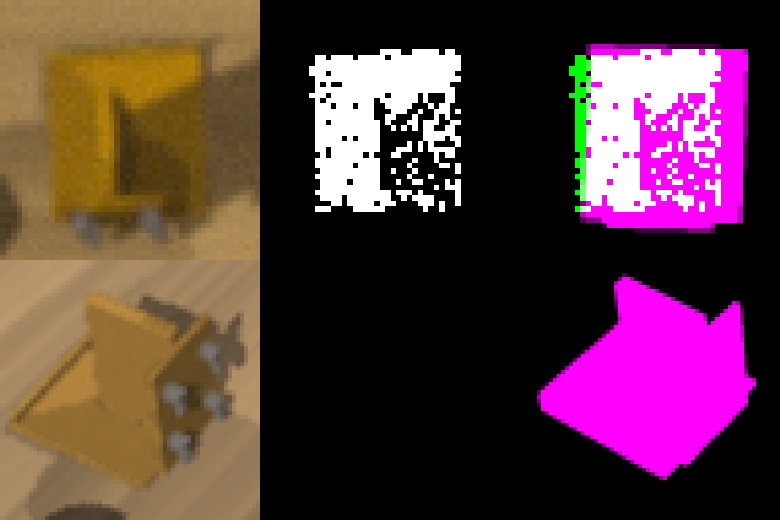

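View pics/stand1.png

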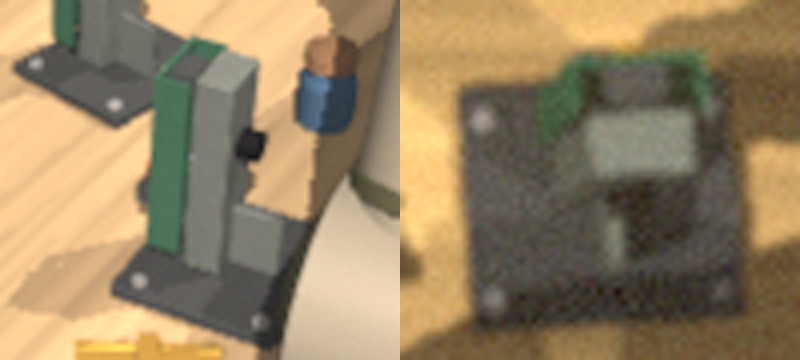

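The fit crop shows that my colour thresholds were poor. The stand crop shows the strip as a channel with side flanges, behind a clear base plate. I'm switching to Otsu masks.

```bash
cat >> fit.py <<'E'
def otsu(c,ce,rx,ry,f):
    im=cv2.GaussianBlur(c['color'],(3,3),0.6).astype(float); v=f(im)
    v=np.clip(v,0,1)*255; sl=np.s_[ce[1]-ry:ce[1]+ry,ce[0]-rx:ce[0]+rx]
    t,_=cv2.threshold(v[sl].astype('uint8'),0,255,cv2.THRESH_OTSU); w=np.zeros((420,560),bool); w[sl]=1
    return v>t,w,t
ratio=lambda im:im[...,2]/(im[...,0]+1)       # blue/red: yellow low, wood mid, grey/green high
green=lambda im:2*(im[...,1]-im[...,0])/(im[...,1]+8)
E
cat > br.py <<'E'
from fit import *
T=dict(np.load('top.npz'));Sd=dict(np.load('side.npz'))
a,wy,t1=otsu(T,(229,212),24,24,lambda i:1-ratio(i)); b,ws,t2=otsu(Sd,(234,266),29,28,lambda i:1-ratio(i))
print(t1,t2)
def clean(m,w):
    m=(m&w).astype('uint8'); n,l,s,_=cv2.connectedComponentsWithStats(m); m=(l==1+s[1:,4].argmax()).astype('uint8')
    return cv2.morphologyEx(m,cv2.MORPH_CLOSE,np.ones((5,5),np.uint8)).astype(float)
my,ms=clean(a,wy),clean(b,ws)
def cost(p,use=(1,1)):
    return use[0]*((sil(T,BR,*p[:3])-my)**2)[wy].sum()/my.sum()+use[1]*((sil(Sd,BR,*p[:3])-ms)**2)[ws].sum()/ms.sum()
for use in((1,1),(1,0),(0,1)):
    r=min((minimize(cost,[500,188,t],args=(use,),method='Nelder-Mead',options=dict(xatol=.05,fatol=1e-5,initial_simplex=[[500,188,t],[512,188,t],[500,200,t],[500,188,t+.1]])) for t in(3.14,3.0,3.3)),key=lambda r:r.fun)
    print(use,r.x.round(3),round(r.fun,4))
    if use==(1,1): p=r.x
V=[]
for c,m,ce,r in((T,my,(229,212),24),(Sd,ms,(234,266),29)):
    s=sil(c,BR,*p); V.append(cv2.resize(np.dstack([s*255,m*255,s*255]).astype('uint8')[ce[1]-r:ce[1]+r,ce[0]-r:ce[0]+r],(300,300),interpolation=0))
# stand
gt,wt,_=otsu(T,(341,244),34,36,ratio); gs,wss,_=otsu(Sd,(330,185),25,40,green)
T_=clean(gt,wt); G=clean(gs,wss)
def boxes(q): 
    x,y,t,h,D,pw,pe=q
    return [(-10,125,-75,75,0,12),(0,D,-33,33,25+h,177+h),(D,pe,-pw,pw,12,180)]
hide=lambda q:[(q[4],q[6],-q[5],q[5],12,180)]
def c2(q):
    B=boxes(q); e=((sil(T,B,*q[:3])-T_)**2)[wt].sum()/T_.sum()
    # green silhouette in side view: strip minus post (post nearer the camera)
    s=sil(Sd,[B[1]],*q[:3])*(1-sil(Sd,[B[2]],*q[:3])); 
    return e+((s-G)**2)[wss].sum()/G.sum()
best=None
for h in(3,14,25):
    q0=np.array([490,-150,3.1,h,28,22,55.]); r=minimize(c2,q0,method='Nelder-Mead',options=dict(maxiter=900,xatol=.05,fatol=1e-5,initial_simplex=np.vstack([q0]+[q0+d for d in np.diag([10,10,.1,8,8,8,15])])))
    print(h,r.x.round(3),round(r.fun,4)); best=r if best is None or r.fun<best.fun else best
q=best.x
for c,m,ce,rr,s in((T,T_,(341,244),36,sil(T,boxes(q),*q[:3])),(Sd,G,(330,185),40,sil(Sd,[boxes(q)[1]],*q[:3])*(1-sil(Sd,hide(q),*q[:3])))):
    V.append(cv2.resize(np.dstack([s*255,m*255,s*255]).astype('uint8')[ce[1]-rr:ce[1]+rr,ce[0]-rr:ce[0]+rr],(300,300),interpolation=0))
cv2.imwrite('pics/fit2.png',np.vstack([np.hstack(V[:2]),np.hstack(V[2:])]))
E
python3 br.py
```

```text
175.0 133.0
(1, 1) [500.755 190.644   3.215] 0.1637
(1, 0) [501.986 190.843   3.19 ] 0.0552
(0, 1) [498.469 191.155   3.227] 0.0789
3 [ 501.49  -173.555    3.265   -2.273   23.826   15.359   72.471] 0.189
14 [ 501.7   -173.062    3.278   -1.785   28.327   29.46    71.079] 0.1985
25 [ 501.149 -170.481    3.304   -2.336   23.39    14.889   91.011] 0.2053
```

View pics/fit2.png

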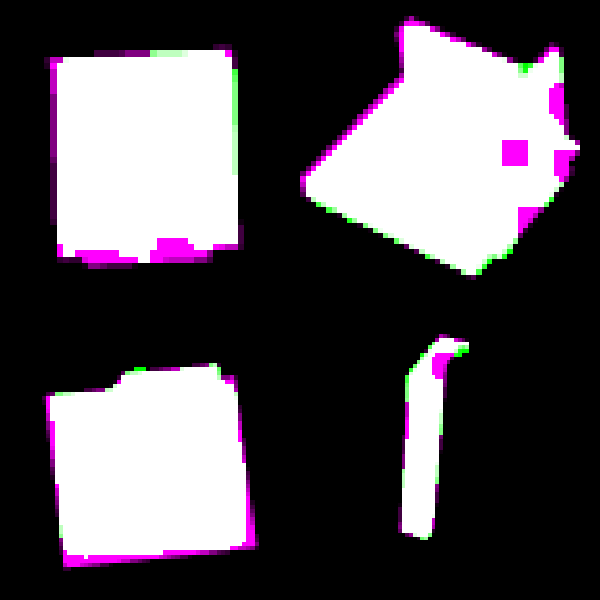

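Both shelf fits agree to about 2 mm: (500.5, 190.8), yaw 3.21. The stand is roughly (501, -172), yaw about 3.25, and h looks small. Now the move plan to the fin.

```bash
cat > to.py <<'E'
import sys; from h import *; from scipy.spatial.transform import Rotation as Ro
# to.py x y z yawOfToolY : remaining tool-frame shift (after az turn) and turn
s=sense(); x,y,z,ya=map(float,sys.argv[1:5]); q=s['ee_rot']; M=Ro.from_quat([q[1],q[2],q[3],q[0]]).as_matrix()
print('t',s['time_s'],'pos',np.round(s['eef_pos'],1),'\n',M.round(3),'F',np.round(s['force'],1),'grip',s['grip_width'],s['grip_force'],'j6',s['joints'][5])
cur=np.arctan2(M[1,1],M[0,1]); d=(ya-cur+np.pi/2)%np.pi-np.pi/2
tilt=np.cross(M[:,2],[0,0,-1]); print('az',round(-d,3),'tilt fix tool',(M.T@tilt).round(4))
yw=cur+d; Y=np.array([np.cos(yw),np.sin(yw),0]); Z=np.array([0,0,-1]); X=np.cross(Y,Z)
N=np.stack([X,Y,Z],1); D=np.array([x,y,z])-s['eef_pos']; print('world d',D.round(1),'tool now',(M.T@D).round(1),'tool after turn',(N.T@D).round(1))
E
python3 to.py 540.4 193.5 200 1.639
```

```text
t 1.2 pos [ 176.  -494.6  231.3] 
 [[ 0.942  0.335  0.   ]
 [ 0.335 -0.942  0.   ]
 [ 0.     0.    -1.   ]] F [-0.1  0.   0.2] grip 1.00146892442145 0.0 j6 -0.22341298172887944
az 0.274 tilt fix tool [ 0. -0. -0.]
world d [364.4 688.1 -31.3] tool now [ 574.  -526.2   31.3] tool after turn [ 410.5 -661.7   31.3]
```

```bash
python3 -m jog '[{"az":0.137,"tz":-10},{"az":0.137,"tz":-10},{"tx":22,"ty":-35},{"tx":28,"ty":-45},{"tx":28,"ty":-45}]' && python3 -m jog '[{"tx":28,"ty":-45},{"tx":28,"ty":-45},{"tx":28,"ty":-45},{"tx":28,"ty":-45},{"tx":28,"ty":-45}]' && python3 to.py 540.4 193.5 200 1.639
```

```text
schema error: expected keys tx, ty, tz, ax, ay, az, jaw
```

```bash
python3 -m jog '[{"tx":0,"ty":0,"tz":-10,"ax":0,"ay":0,"az":0.137,"jaw":-1},{"tx":0,"ty":0,"tz":-10,"ax":0,"ay":0,"az":0.137,"jaw":-1},{"tx":22,"ty":-35,"tz":0,"ax":0,"ay":0,"az":0,"jaw":-1},{"tx":28,"ty":-45,"tz":0,"ax":0,"ay":0,"az":0,"jaw":-1},{"tx":28,"ty":-45,"tz":0,"ax":0,"ay":0,"az":0,"jaw":-1}]' && python3 -m jog '[{"tx":28,"ty":-45,"tz":0,"ax":0,"ay":0,"az":0,"jaw":-1},{"tx":28,"ty":-45,"tz":0,"ax":0,"ay":0,"az":0,"jaw":-1},{"tx":28,"ty":-45,"tz":0,"ax":0,"ay":0,"az":0,"jaw":-1},{"tx":28,"ty":-45,"tz":0,"ax":0,"ay":0,"az":0,"jaw":-1},{"tx":28,"ty":-45,"tz":0,"ax":0,"ay":0,"az":0,"jaw":-1}]' && python3 to.py 540.4 193.5 200 1.639
```

```text
time_s: 1.82
eef_pos: [245.8, -363.2, 251.3]
ee_rot: [0.0, 0.999, 0.034, 0.0]
force: [-0.1, -0.4, 0.2]
grip_width: 1.001
grip_force: 0.0
time_s: 2.45
eef_pos: [370.3, -129.1, 251.6]
ee_rot: [0.0, 0.999, 0.034, 0.0]
force: [0.4, -0.4, 0.7]
grip_width: 1.002
grip_force: 0.0
t 2.45 pos [ 370.3 -129.1  251.6] 
 [[ 0.998  0.067  0.001]
 [ 0.067 -0.998 -0.   ]
 [ 0.001  0.001 -1.   ]] F [ 0.4 -0.4  0.7] grip 1.0015752075215911 0.0 j6 0.8667012738462846
az -0.001 tilt fix tool [ 0.0005 -0.0007 -0.    ]
world d [170.1 322.6 -51.6] tool now [ 191.4 -310.4   51.5] tool after turn [ 191.7 -310.3   51.6]
```

```bash
python3 -m jog '[{"tx":27,"ty":-44,"tz":0,"ax":0,"ay":0,"az":0,"jaw":-1},{"tx":27,"ty":-44,"tz":0,"ax":0,"ay":0,"az":0,"jaw":-1},{"tx":27,"ty":-44,"tz":0,"ax":0,"ay":0,"az":0,"jaw":-1},{"tx":27,"ty":-44,"tz":0,"ax":0,"ay":0,"az":0,"jaw":-1},{"tx":27,"ty":-44,"tz":0,"ax":0,"ay":0,"az":0,"jaw":-1}]' && python3 -m jog '[{"tx":27,"ty":-42,"tz":20,"ax":0,"ay":0,"az":0,"jaw":-1},{"tx":14,"ty":-22,"tz":15,"ax":0,"ay":0,"az":0,"jaw":-1},{"tx":0,"ty":0,"tz":0,"ax":0,"ay":0,"az":0,"jaw":-1},{"tx":0,"ty":0,"tz":0,"ax":0,"ay":0,"az":0,"jaw":-1}]' && python3 to.py 540.4 193.5 61 1.639
python3 - <<'E'
from h import *
for n in('top','side'):
    c=capture(n);np.savez(f'{n}b.npz',**c)
T,S=(cv2.cvtColor(dict(np.load(f'{n}b.npz'))['color'],cv2.COLOR_RGB2BGR) for n in('top','side'))
a=cv2.resize(T[170:290,190:380],(570,360)); b=cv2.resize(S[140:300,210:370],(400,400)); cv2.imwrite('pics/b.png',np.hstack([a[:360],b[:360,:230]]))
E
```

```text
time_s: 3.08
eef_pos: [490.1, 99.7, 251.4]
ee_rot: [0.0, 0.999, 0.034, 0.0]
force: [0.1, -0.7, 0.2]
grip_width: 1.002
grip_force: 0.0
time_s: 3.58
eef_pos: [526.1, 164.0, 216.8]
ee_rot: [0.0, 0.999, 0.034, 0.0]
force: [-0.6, 0.5, -0.4]
grip_width: 1.005
grip_force: 0.0
t 3.575 pos [526.1 164.  216.8] 
 [[ 0.998  0.068  0.001]
 [ 0.068 -0.998 -0.   ]
 [ 0.001  0.    -1.   ]] F [-0.6  0.5 -0.4] grip 1.004823377127702 0.0 j6 1.5930342314000905
az -0.001 tilt fix tool [ 0.0002 -0.0006  0.    ]
world d [  14.3   29.5 -155.8] tool now [ 16.2 -28.5 155.8] tool after turn [ 16.3 -28.4 155.8]
```

View pics/b.png

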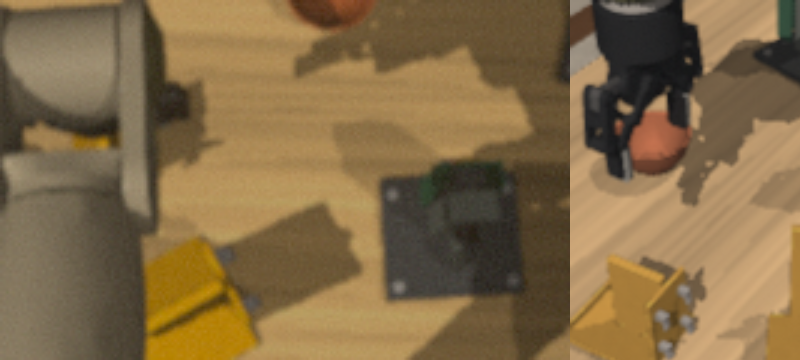

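The stand is now in full view, with the gripper above and beside the small shelf. I move over the fin and refit the stand from the new pictures.

```bash
python3 -m jog '[{"tx":16,"ty":-28,"tz":0,"ax":0,"ay":0,"az":0,"jaw":-1},{"tx":0,"ty":0,"tz":30,"ax":0,"ay":0,"az":0,"jaw":-1},{"tx":0,"ty":0,"tz":45,"ax":0,"ay":0,"az":0,"jaw":-1},{"tx":0,"ty":0,"tz":30,"ax":0,"ay":0,"az":0,"jaw":-1},{"tx":0,"ty":0,"tz":0,"ax":0,"ay":0,"az":0,"jaw":-1}]' && python3 to.py 540.4 193.5 61 1.639
sed -i "s/'top.npz'/TN/;s/'side.npz'/SN/;1a TN,SN='topb.npz','sideb.npz'" br.py
python3 - <<'E'
s=open('br.py').read()
pre,post=s.split('# stand\n'); head=pre.split("a,wy,t1")[0]; cl=pre[pre.index('def clean'):pre.index('my,ms=')]
open('st.py','w').write(head+'V=[]\n'+cl+post.replace('np.vstack([np.hstack(V[:2]),np.hstack(V[2:])])','np.hstack(V)').replace('fit2','fit3'))
E
python3 st.py
```

```text
time_s: 4.3
eef_pos: [539.4, 192.8, 110.3]
ee_rot: [0.0, 0.999, 0.033, -0.002]
force: [-0.4, -0.7, 0.5]
grip_width: 1.001
grip_force: 0.0
t 4.3 pos [539.4 192.8 110.3] 
 [[ 0.998  0.067 -0.003]
 [ 0.067 -0.998 -0.   ]
 [-0.003  0.    -1.   ]] F [-0.4 -0.7  0.5] grip 1.0007291432969283 0.0 j6 1.6428638479382884
az -0.001 tilt fix tool [ 0.0003  0.0032 -0.    ]
world d [  1.    0.7 -49.3] tool now [ 1.2 -0.6 49.3] tool after turn [ 1.1 -0.6 49.3]
3 [ 501.2   -172.881    3.267   -2.354   23.55    15.484   70.357] 0.178
14 [ 501.577 -174.43     3.257   -3.924   25.781   22.945   70.891] 0.179
25 [ 501.511 -175.433    3.242   -3.493   24.74    19.44    98.721] 0.1737
```

View pics/fit3.png

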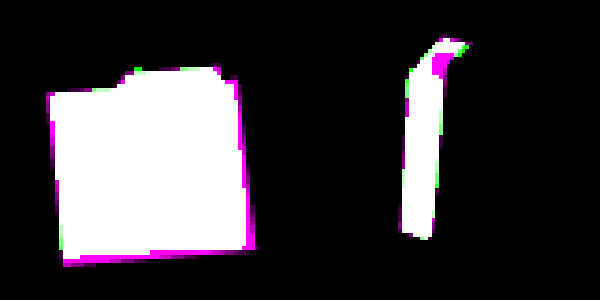

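```bash
python3 -m jog '[{"tx":1,"ty":-0.6,"tz":25,"ax":0,"ay":0,"az":0,"jaw":-1},{"tx":0,"ty":0,"tz":23,"ax":0,"ay":0,"az":0,"jaw":-1},{"tx":0,"ty":0,"tz":0,"ax":0,"ay":0,"az":0,"jaw":0.5},{"tx":0,"ty":0,"tz":0,"ax":0,"ay":0,"az":0,"jaw":1},{"tx":0,"ty":0,"tz":0,"ax":0,"ay":0,"az":0,"jaw":1}]' 60 && python3 -m jog '[{"tx":0,"ty":0,"tz":0,"ax":0,"ay":0,"az":0,"jaw":1},{"tx":0,"ty":0,"tz":0,"ax":0,"ay":0,"az":0,"jaw":1},{"tx":0,"ty":0,"tz":0,"ax":0,"ay":0,"az":0,"jaw":1}]' && python3 to.py 540.4 193.5 61 1.639
cat > st2.py <<'E'
from fit import *
T=dict(np.load('topb.npz'));Sd=dict(np.load('sideb.npz'))
def fit(c,val,w,model,q0,dq):
    # linear least squares of colour value on layer fractions handles soft edges
    def cost(q):
        L=model(c,q); A=np.stack([l[w] for l in L]+[np.ones(w.sum())],1); b=val[w]
        r=b-A@np.linalg.lstsq(A,b,rcond=None)[0]; return np.minimum((r**2).sum(-1),.02).sum()
    q0=np.array(q0,float); r=minimize(cost,q0,method='Nelder-Mead',options=dict(maxiter=1500,xatol=.05,fatol=1e-4,initial_simplex=np.vstack([q0]+[q0+d for d in np.diag(dq)])))
    return r.x.round(2),round(r.fun,3)
def val(c):
    i=c['color'].astype(float)+4; return np.stack([i[...,0],i[...,1],i[...,2]],-1)/i.sum(-1,keepdims=True)*2
def W(u0,u1,v0,v1): w=np.zeros((420,560),bool); w[v0:v1,u0:u1]=1; return w
def mb(c,q,h=0):  # base (x,y,t), with strip+post opaque over it
    base=sil(c,[(-10,125,-75,75,0,12)],*q[:3]); return [base]
w=W(308,376,218,276); 
# exclude post/strip area in top view
w[222:262,328:362]=0
for t in(3.15,3.25,3.35): print('top base',fit(T,val(T),w,mb,[500,-172,t],[8,8,.08]))
def ms(c,q):
    x,y,t,h,D,pw,pe=q; st=sil(c,[(0,D,-33,33,25+h,177+h)],x,y,t); po=sil(c,[(12,pe,-pw,pw,12,180)],x,y,t); ba=sil(c,[(-10,125,-75,75,0,12)],x,y,t)
    st1=st*(1-po); return [st1,po,ba*(1-po)*(1-st)]
w=W(302,352,150,232)
for h in(2,12,22): print('side',fit(Sd,val(Sd),w,ms,[500,-172,3.25,h,26,20,55],[6,6,.06,6,6,6,12]))
E
python3 st2.py
```

```text
time_s: 4.92
eef_pos: [541.8, 194.3, 64.8]
ee_rot: [-0.0, 0.999, 0.034, 0.001]
force: [0.5, 0.5, 1.1]
grip_width: 0.378
grip_force: 0.0
time_s: 5.3
eef_pos: [541.5, 194.3, 64.1]
ee_rot: [0.0, 0.999, 0.034, 0.001]
force: [-1.7, -1.2, 6.1]
grip_width: 0.109
grip_force: 60.3
t 5.3 pos [541.5 194.3  64.1] 
 [[ 0.998  0.068  0.001]
 [ 0.068 -0.998  0.   ]
 [ 0.001  0.    -1.   ]] F [-1.7 -1.2  6.1] grip 0.10944368422724986 60.282631516456604 j6 1.6440206630465557
az -0.0 tilt fix tool [ 0.     -0.0012  0.    ]
world d [-1.1 -0.8 -3.1] tool now [-1.2  0.7  3.1] tool after turn [-1.2  0.7  3.1]
top base (array([ 505.29, -175.84,    3.21]), np.float64(3.159))
top base (array([ 505.33, -174.49,    3.24]), np.float64(3.147))
top base (array([ 505.43, -169.4 ,    3.3 ]), np.float64(3.933))
side (array([ 500.26, -170.62,    3.29,    1.6 ,   27.57,    3.31,   63.71]), np.float64(18.549))
side (array([ 500.52, -170.65,    3.28,   -0.79,   33.54,    6.91,   65.07]), np.float64(18.826))
side (array([ 500.32, -170.28,    3.3 ,   21.04,   24.26,    9.6 ,   62.51]), np.float64(20.916))
```

```bash
python3 -m jog '[{"tx":0,"ty":0,"tz":-8,"ax":0,"ay":0,"az":0,"jaw":1},{"tx":0,"ty":0,"tz":-25,"ax":0,"ay":0,"az":0,"jaw":1},{"tx":0,"ty":0,"tz":-35,"ax":0,"ay":0,"az":0,"jaw":1},{"tx":0,"ty":0,"tz":-32,"ax":0,"ay":0,"az":0,"jaw":1},{"tx":0,"ty":0,"tz":0,"ax":0,"ay":0,"az":0,"jaw":1}]' 80 && python3 to.py 588.5 -163 164 1.679
```

```text
time_s: 5.92
eef_pos: [541.9, 194.5, 165.2]
ee_rot: [-0.0, 0.999, 0.034, 0.002]
force: [0.2, 0.6, -4.3]
grip_width: 0.107
grip_force: 78.1
t 5.925 pos [541.9 194.5 165.2] 
 [[ 0.998  0.068  0.004]
 [ 0.068 -0.998  0.001]
 [ 0.004 -0.    -1.   ]] F [ 0.2  0.6 -4.3] grip 0.1073603370339272 78.08214783668518 j6 1.6439996867350497
az -0.04 tilt fix tool [-0.0004 -0.004  -0.    ]
world d [  46.6 -357.5   -1.2] tool now [ 22.2 359.8   1.1] tool after turn [  7.7 360.4   1.2]
```

```bash
python3 -m jog '[{"tx":0,"ty":0,"tz":0,"ax":0,"ay":0,"az":-0.04,"jaw":1},{"tx":1,"ty":25,"tz":0,"ax":0,"ay":0,"az":0,"jaw":1},{"tx":1,"ty":40,"tz":0,"ax":0,"ay":0,"az":0,"jaw":1},{"tx":1,"ty":45,"tz":0,"ax":0,"ay":0,"az":0,"jaw":1},{"tx":1,"ty":45,"tz":0,"ax":0,"ay":0,"az":0,"jaw":1}]' && python3 -m jog '[{"tx":1,"ty":45,"tz":0,"ax":0,"ay":0,"az":0,"jaw":1},{"tx":1,"ty":45,"tz":0,"ax":0,"ay":0,"az":0,"jaw":1},{"tx":1,"ty":45,"tz":0,"ax":0,"ay":0,"az":0,"jaw":1},{"tx":1,"ty":40,"tz":0,"ax":0,"ay":0,"az":0,"jaw":1},{"tx":0,"ty":25,"tz":0,"ax":0,"ay":0,"az":0,"jaw":1}]' && python3 -m jog '[{"tx":0,"ty":5,"tz":0,"ax":0,"ay":0,"az":0,"jaw":1},{"tx":0,"ty":0,"tz":0,"ax":0,"ay":0,"az":0,"jaw":1},{"tx":0,"ty":0,"tz":0,"ax":0,"ay":0,"az":0,"jaw":1}]' && python3 to.py 588.5 -163 149 1.679
python3 - <<'E'
from h import *
for n in('top','side'):
    c=capture(n);np.savez(f'{n}c.npz',**c)
T,S=(cv2.cvtColor(dict(np.load(f'{n}c.npz'))['color'],cv2.COLOR_RGB2BGR) for n in('top','side'))
a=cv2.resize(T[190:280,290:380],(400,400),interpolation=cv2.INTER_CUBIC); b=cv2.resize(S[140:240,265:365],(400,400),interpolation=cv2.INTER_CUBIC); cv2.imwrite('pics/c.png',np.clip(np.hstack([a,b])*1.4,0,255))
E
```

```text
time_s: 6.55
eef_pos: [561.0, 39.4, 161.4]
ee_rot: [-0.0, 0.999, 0.054, -0.001]
force: [0.2, 0.3, -3.1]
grip_width: 0.111
grip_force: 78.1
time_s: 7.18
eef_pos: [586.7, -159.2, 161.4]
ee_rot: [-0.001, 0.999, 0.053, -0.001]
force: [0.4, -0.1, -3.4]
grip_width: 0.107
grip_force: 78.2
time_s: 7.55
eef_pos: [587.8, -161.5, 163.2]
ee_rot: [-0.0, 0.999, 0.055, -0.0]
force: [0.4, 0.3, -3.2]
grip_width: 0.104
grip_force: 78.3
t 7.55 pos [ 587.8 -161.5  163.2] 
 [[ 0.994  0.109 -0.   ]
 [ 0.109 -0.994  0.   ]
 [-0.    -0.    -1.   ]] F [ 0.4  0.3 -3.2] grip 0.10375791496327123 78.26464891433716 j6 1.0013508798774968
az 0.001 tilt fix tool [-0.0004  0.0002  0.    ]
world d [  0.7  -1.5 -14.2] tool now [ 0.5  1.5 14.2] tool after turn [ 0.5  1.5 14.2][ WARN:0@1.033] global loadsave.cpp:1063 imwrite_ Unsupported depth image for selected encoder is fallbacked to CV_8U.
```

View pics/c.png

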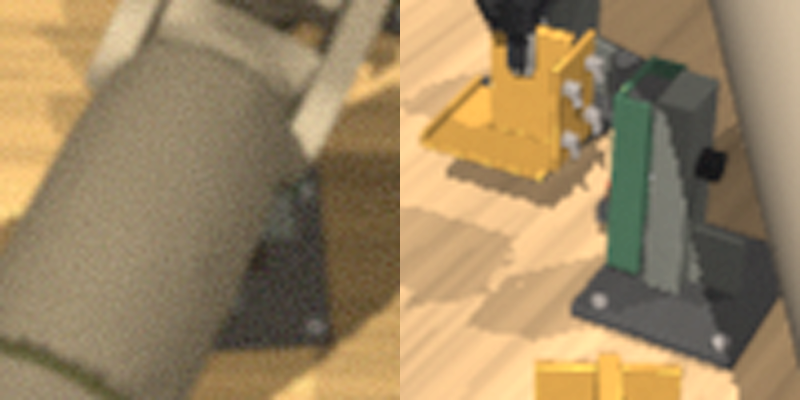

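The side view shows the shelf held level with its tabs facing the strip, about 45 mm off. The arm blocks the top view. I calibrate the side camera locally on the held shelf, then fit the strip with that offset.

```bash
cat > st3.py <<'E'
from fit import *
from st2 import val,W
Sc=dict(np.load('sidec.npz')); T=dict(np.load('topb.npz'))
def run(model,q0,dq,w,v):
    def cost(q):
        L=model(q); A=np.stack([l[w] for l in L]+[np.ones(w.sum())],1); b=v[w]
        r=b-A@np.linalg.lstsq(A,b,rcond=None)[0]; return np.minimum((r**2).sum(-1),.02).sum()
    q0=np.array(q0,float); r=minimize(cost,q0,method='Nelder-Mead',options=dict(maxiter=1500,xatol=.03,fatol=1e-4,initial_simplex=np.vstack([q0]+[q0+d for d in np.diag(dq)])))
    return r.x.round(2),round(r.fun,3)
BT=BR+[(0,11,s*20-4,s*20+4,z+5,z+18) for s in(-1,1) for z in(10,55)]
B0=BR+[]
w=W(268,317,160,190)
print('bracket px offset',*(run(lambda q:[sil(Sc,B0,547,-166,3.25,99.1,q)],o,[1,1],w,val(Sc)) for o in((0,0),(1,-1))))
v=val(Sc)
def strip(q,x,t,off):
    y,h,D=q; st=sil(Sc,[(0,D,-33,33,25+h,177+h)],x,y,t,0,off); po=sil(Sc,[(16,62,-20,20,12,180)],x,y,t,0,off); ba=sil(Sc,[(-10,125,-75,75,0,12)],x,y,t,0,off)
    return [st*(1-po),po,ba*(1-po)*(1-st)]
import sys
off=eval(sys.argv[1]) if len(sys.argv)>1 else (0,0)
w=W(312,336,151,216)
for x in(500,502,504,506):
  for h in (2,10): print(x,h,run(lambda q:strip(q,x,3.245,off),[-172,h,26],[5,5,5],w,v))
E
sed -i '/^for t in/,$d' st2.py; python3 st3.py
```

```text
bracket px offset (array([0.53, 0.45]), np.float64(3.552)) (array([0.53, 0.45]), np.float64(3.552))
500 2 (array([-175.4 ,   -2.54,   33.64]), np.float64(7.21))
500 10 (array([-176.25,   -4.17,   30.11]), np.float64(7.172))
502 2 (array([-179.95,   -5.77,   39.37]), np.float64(7.347))
502 10 (array([-179.86,   -6.17,   32.2 ]), np.float64(7.356))
504 2 (array([-182.2 ,   -6.89,   40.21]), np.float64(7.451))
504 10 (array([-183.37,   -5.91,   39.26]), np.float64(7.496))
506 2 (array([-185.71,   -6.83,   37.44]), np.float64(7.63))
506 10 (array([-185.78,  -10.42,   32.14]), np.float64(7.583))
```

```bash
python3 st3.py "(.53,.45)" | tail -8; python3 - <<'E'
from fit import *
c=dict(np.load('sidec.npz')); o=np.array([.53,.45])
for x,y in((500,-173),(503,-173)):
  for z in(25,30,177,182): print(x,z,(proj(c,R(3.245)@[0,-33,z]+[x,y,0])+o).round(1))
im=cv2.cvtColor(c['color'],cv2.COLOR_RGB2BGR)
a=cv2.resize(im[150:215,300:350],(600,780)[::1],interpolation=cv2.INTER_NEAREST)
a=np.hstack([np.clip(cv2.resize(im[152:177,305:345],(400,250),interpolation=0)*1.6,0,255),np.clip(cv2.resize(im[195:220,305:345],(400,250),interpolation=0)*1.6,0,255)]).astype('uint8'); cv2.imwrite('pics/d.png',a)
E
```

```text
500 2 (array([-172.72,    1.65,   28.65]), np.float64(7.164))
500 10 (array([-170.29,    4.16,   33.37]), np.float64(7.234))
502 2 (array([-176.69,   -2.72,   35.41]), np.float64(7.139))
502 10 (array([-176.67,   -2.35,   35.09]), np.float64(7.155))
504 2 (array([-178.93,   -3.61,   36.35]), np.float64(7.218))
504 10 (array([-179.22,   -3.77,   32.77]), np.float64(7.294))
506 2 (array([-182.96,   -4.91,   39.6 ]), np.float64(7.479))
506 10 (array([-182.37,   -5.67,   40.24]), np.float64(7.39))
500 25 [316.7 206.1]
500 30 [316.8 204.9]
500 177 [319.  164.4]
500 182 [319.  162.9]
503 25 [315.9 205.8]
503 30 [316.  204.5]
503 177 [318.1 164.1]
503 182 [318.1 162.6]
```

View pics/d.png

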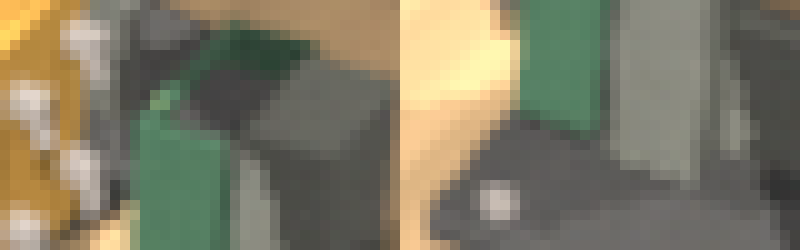

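The corners read (318,163) and (316.5,206.5), so the stand is about (502, -173) and h is 0 to 4. I line up with the underside at 84.5 and feel forward.

```bash
python3 -m jog '[{"tx":0,"ty":2.6,"tz":8,"ax":0,"ay":0,"az":0,"jaw":1},{"tx":-10,"ty":0,"tz":6.6,"ax":0,"ay":0,"az":0,"jaw":1},{"tx":-12,"ty":0,"tz":0,"ax":0,"ay":0,"az":0,"jaw":1},{"tx":-4,"ty":0,"tz":0,"ax":0,"ay":0,"az":0,"jaw":1},{"tx":0,"ty":0,"tz":0,"ax":0,"ay":0,"az":0,"jaw":1}]' && python3 -m jog '[{"tx":-2,"ty":0,"tz":0,"ax":0,"ay":0,"az":0,"jaw":1},{"tx":-2,"ty":0,"tz":0,"ax":0,"ay":0,"az":0,"jaw":1},{"tx":0,"ty":0,"tz":0,"ax":0,"ay":0,"az":0,"jaw":1}]' && python3 to.py 501.5 -173 148.6 1.679
```

```text
time_s: 8.28
eef_pos: [562.3, -168.2, 148.7]
ee_rot: [0.0, 0.999, 0.054, 0.0]
force: [0.3, 0.0, -2.3]
grip_width: 0.105
grip_force: 78.3
time_s: 8.65
eef_pos: [558.2, -168.6, 148.7]
ee_rot: [-0.0, 0.999, 0.054, -0.0]
force: [0.1, -1.2, -3.4]
grip_width: 0.105
grip_force: 78.3
t 8.65 pos [ 558.2 -168.6  148.7] 
 [[ 0.994  0.107 -0.   ]
 [ 0.107 -0.994  0.   ]
 [-0.    -0.    -1.   ]] F [ 0.1 -1.2 -3.4] grip 0.10514393251953826 78.2686185836792 j6 0.968959513049096
az -0.0 tilt fix tool [-0.0001  0.     -0.    ]
world d [-56.7  -4.4  -0.1] tool now [-56.9  -1.7   0.1] tool after turn [-56.9  -1.7   0.1]
```

```bash
python3 -m jog '[{"tx":0,"ty":-1.2,"tz":0,"ax":0,"ay":0,"az":0,"jaw":1},{"tx":-2,"ty":0,"tz":0,"ax":0,"ay":0,"az":0,"jaw":1},{"tx":0,"ty":0,"tz":0,"ax":0,"ay":0,"az":0,"jaw":1}]' && python3 -m jog '[{"tx":-1.5,"ty":0,"tz":0,"ax":0,"ay":0,"az":0,"jaw":1},{"tx":0,"ty":0,"tz":0,"ax":0,"ay":0,"az":0,"jaw":1}]' && python3 -m jog '[{"tx":-1.5,"ty":0,"tz":0,"ax":0,"ay":0,"az":0,"jaw":1},{"tx":0,"ty":0,"tz":0,"ax":0,"ay":0,"az":0,"jaw":1}]'
```

```text
time_s: 9.02
eef_pos: [556.0, -167.6, 148.7]
ee_rot: [-0.0, 0.999, 0.054, -0.0]
force: [-0.2, -0.4, -3.7]
grip_width: 0.104
grip_force: 78.3
time_s: 9.28
eef_pos: [554.6, -167.8, 148.7]
ee_rot: [0.0, 0.999, 0.054, 0.0]
force: [-0.4, 0.6, -3.0]
grip_width: 0.106
grip_force: 78.3
time_s: 9.52
eef_pos: [553.1, -167.9, 148.7]
ee_rot: [-0.0, 0.999, 0.054, -0.0]
force: [0.1, 0.5, -3.4]
grip_width: 0.104
grip_force: 78.3
```

```bash
python3 -m jog '[{"tx":-1.5,"ty":0,"tz":0,"ax":0,"ay":0,"az":0,"jaw":1},{"tx":0,"ty":0,"tz":0,"ax":0,"ay":0,"az":0,"jaw":1}]' && python3 -m jog '[{"tx":-1.5,"ty":0,"tz":0,"ax":0,"ay":0,"az":0,"jaw":1},{"tx":0,"ty":0,"tz":0,"ax":0,"ay":0,"az":0,"jaw":1}]'
```

```text
time_s: 9.78
eef_pos: [551.6, -168.1, 148.7]
ee_rot: [-0.0, 0.999, 0.054, -0.0]
force: [-0.1, 0.7, -2.4]
grip_width: 0.103
grip_force: 78.3
time_s: 10.02
eef_pos: [550.1, -168.3, 148.7]
ee_rot: [-0.0, 0.999, 0.054, -0.0]
force: [0.0, -0.2, -2.6]
grip_width: 0.105
grip_force: 78.3
```

```bash
python3 -m jog '[{"tx":-1.5,"ty":0,"tz":0,"ax":0,"ay":0,"az":0,"jaw":1},{"tx":0,"ty":0,"tz":0,"ax":0,"ay":0,"az":0,"jaw":1}]' && python3 -m jog '[{"tx":-1.5,"ty":0,"tz":0,"ax":0,"ay":0,"az":0,"jaw":1},{"tx":0,"ty":0,"tz":0,"ax":0,"ay":0,"az":0,"jaw":1}]'&& python3 -c "
from rig import *;s=sense();print(s['force'],s['wrist_torque'])"
```

```text
time_s: 10.28
eef_pos: [548.8, -168.4, 148.8]
ee_rot: [0.0, 0.999, 0.054, 0.0]
force: [1.8, 0.9, -3.4]
grip_width: 0.105
grip_force: 78.2
time_s: 10.52
eef_pos: [547.3, -168.5, 148.8]
ee_rot: [-0.0, 0.999, 0.054, 0.0]
force: [1.5, 0.6, -4.1]
grip_width: 0.107
grip_force: 78.2
[ 1.47470005  0.56922046 -4.13639924] [ 0.0875455  -0.43179695 -0.04961829]
```

The light 1.5 N push fits the back plate pressing the latch, so the noses seem to be in. I continue gently.

```bash
python3 -m jog '[{"tx":-1.5,"ty":0,"tz":0,"ax":0,"ay":0,"az":0,"jaw":1},{"tx":0,"ty":0,"tz":0,"ax":0,"ay":0,"az":0,"jaw":1}]' && python3 -m jog '[{"tx":-1.5,"ty":0,"tz":0,"ax":0,"ay":0,"az":0,"jaw":1},{"tx":0,"ty":0,"tz":0,"ax":0,"ay":0,"az":0,"jaw":1}]'
```

```text
time_s: 10.78
eef_pos: [545.7, -168.7, 148.8]
ee_rot: [-0.0, 0.999, 0.054, 0.0]
force: [3.7, 1.3, -3.4]
grip_width: 0.101
grip_force: 78.2
time_s: 11.02
eef_pos: [544.6, -168.9, 148.8]
ee_rot: [0.0, 0.999, 0.054, 0.001]
force: [4.7, 1.6, -3.4]
grip_width: 0.106
grip_force: 78.1
```

```bash
python3 -m jog '[{"tx":-1,"ty":0,"tz":0,"ax":0,"ay":0,"az":0,"jaw":1},{"tx":0,"ty":0,"tz":0,"ax":0,"ay":0,"az":0,"jaw":1}]'
```

```text
time_s: 11.28
eef_pos: [544.5, -169.0, 149.0]
ee_rot: [0.0, 0.999, 0.054, 0.002]
force: [10.6, 2.2, -6.0]
grip_width: 0.104
grip_force: 77.9
```

Contact is firm at 10.6 N, which is where the plate should be flush. I ease off 0.7 mm and lower.

```bash
python3 -m jog '[{"tx":0.7,"ty":0,"tz":0,"ax":0,"ay":0,"az":0,"jaw":1},{"tx":0,"ty":0,"tz":2,"ax":0,"ay":0,"az":0,"jaw":1},{"tx":0,"ty":0,"tz":0,"ax":0,"ay":0,"az":0,"jaw":1}]' && python3 -m jog '[{"tx":0,"ty":0,"tz":2,"ax":0,"ay":0,"az":0,"jaw":1},{"tx":0,"ty":0,"tz":0,"ax":0,"ay":0,"az":0,"jaw":1}]'
```

```text
time_s: 11.65
eef_pos: [544.6, -169.1, 147.2]
ee_rot: [0.0, 0.999, 0.054, 0.001]
force: [6.4, 0.8, -2.4]
grip_width: 0.103
grip_force: 78.7
time_s: 11.9
eef_pos: [544.6, -169.2, 145.3]
ee_rot: [0.001, 0.999, 0.054, 0.001]
force: [6.7, 0.5, -1.4]
grip_width: 0.105
grip_force: 78.7
```

```bash
python3 -m jog '[{"tx":0,"ty":0,"tz":2,"ax":0,"ay":0,"az":0,"jaw":1},{"tx":0,"ty":0,"tz":0,"ax":0,"ay":0,"az":0,"jaw":1}]'
```

```text
time_s: 12.15
eef_pos: [544.7, -169.2, 143.6]
ee_rot: [0.001, 0.999, 0.054, 0.001]
force: [5.0, 1.1, 0.0]
grip_width: 0.102
grip_force: 78.8
```

```bash
python3 -m jog '[{"tx":0,"ty":0,"tz":2,"ax":0,"ay":0,"az":0,"jaw":1},{"tx":0,"ty":0,"tz":0,"ax":0,"ay":0,"az":0,"jaw":1}]' && python3 -m jog '[{"tx":0,"ty":0,"tz":1.5,"ax":0,"ay":0,"az":0,"jaw":1},{"tx":0,"ty":0,"tz":0,"ax":0,"ay":0,"az":0,"jaw":1}]'
```

```text
time_s: 12.4
eef_pos: [544.7, -169.3, 141.8]
ee_rot: [0.001, 0.999, 0.054, 0.001]
force: [5.0, 1.5, 4.7]
grip_width: 0.107
grip_force: 79.6
time_s: 12.65
eef_pos: [544.8, -169.3, 140.5]
ee_rot: [0.001, 0.999, 0.054, 0.001]
force: [4.3, 1.6, 5.1]
grip_width: 0.104
grip_force: 79.8
```

```bash
python3 -m jog '[{"tx":0,"ty":0,"tz":1.5,"ax":0,"ay":0,"az":0,"jaw":1},{"tx":0,"ty":0,"tz":0,"ax":0,"ay":0,"az":0,"jaw":1}]'
```

```text
time_s: 12.9
eef_pos: [544.8, -169.3, 139.2]
ee_rot: [0.001, 0.999, 0.054, 0.002]
force: [5.0, 1.9, 6.9]
grip_width: 0.106
grip_force: 79.9
```

```bash
python3 -m jog '[{"tx":0,"ty":0,"tz":1.5,"ax":0,"ay":0,"az":0,"jaw":1},{"tx":0,"ty":0,"tz":0,"ax":0,"ay":0,"az":0,"jaw":1}]' && python3 -m jog '[{"tx":0,"ty":0,"tz":1,"ax":0,"ay":0,"az":0,"jaw":1},{"tx":0,"ty":0,"tz":0,"ax":0,"ay":0,"az":0,"jaw":1}]'
```

```text
time_s: 13.15
eef_pos: [544.8, -169.3, 137.7]
ee_rot: [0.001, 0.999, 0.054, 0.001]
force: [3.6, 1.6, 6.5]
grip_width: 0.105
grip_force: 80.0
time_s: 13.4
eef_pos: [544.8, -169.3, 136.9]
ee_rot: [0.001, 0.999, 0.054, 0.002]
force: [3.6, 0.5, 7.9]
grip_width: 0.102
grip_force: 80.2
```

```bash
python3 -m jog '[{"tx":0,"ty":0,"tz":1.5,"ax":0,"ay":0,"az":0,"jaw":1},{"tx":0,"ty":0,"tz":0,"ax":0,"ay":0,"az":0,"jaw":1}]'
```

```text
time_s: 13.65
eef_pos: [544.8, -169.4, 135.6]
ee_rot: [0.001, 0.999, 0.054, 0.002]
force: [3.3, 1.7, 9.6]
grip_width: 0.104
grip_force: 80.6
```

```bash
python3 -m jog '[{"tx":0,"ty":0,"tz":1,"ax":0,"ay":0,"az":0,"jaw":1},{"tx":0,"ty":0,"tz":0,"ax":0,"ay":0,"az":0,"jaw":1}]'
```

```text
time_s: 13.9
eef_pos: [545.0, -169.4, 135.5]
ee_rot: [0.001, 0.999, 0.054, 0.002]
force: [1.8, 3.0, 16.5]
grip_width: 0.108
grip_force: 81.6
```

```bash
python3 -m jog '[{"tx":0,"ty":0,"tz":1,"ax":0,"ay":0,"az":0,"jaw":1},{"tx":0,"ty":0,"tz":0,"ax":0,"ay":0,"az":0,"jaw":1}]'
```

```text
time_s: 14.15
eef_pos: [545.1, -169.5, 135.4]
ee_rot: [0.001, 0.999, 0.054, 0.002]
force: [-0.3, 3.3, 23.0]
grip_width: 0.107
grip_force: 82.6
```

Hard stop reached at 135.5, so h is about 1.4, and the latch's push has gone. I test the latch by easing up.

```bash
python3 -m jog '[{"tx":0,"ty":0,"tz":-2,"ax":0,"ay":0,"az":0,"jaw":1},{"tx":0,"ty":0,"tz":0,"ax":0,"ay":0,"az":0,"jaw":1}]' && python3 -m jog '[{"tx":0,"ty":0,"tz":-2,"ax":0,"ay":0,"az":0,"jaw":1},{"tx":0,"ty":0,"tz":0,"ax":0,"ay":0,"az":0,"jaw":1}]' && python3 -m jog '[{"tx":0,"ty":0,"tz":-1,"ax":0,"ay":0,"az":0,"jaw":1},{"tx":0,"ty":0,"tz":0,"ax":0,"ay":0,"az":0,"jaw":1}]'
```

```text
time_s: 14.4
eef_pos: [544.8, -169.4, 135.8]
ee_rot: [0.001, 0.999, 0.054, 0.002]
force: [2.5, 1.1, 9.7]
grip_width: 0.107
grip_force: 80.2
time_s: 14.65
eef_pos: [544.8, -169.3, 137.4]
ee_rot: [0.001, 0.999, 0.054, 0.002]
force: [3.7, 1.9, 8.6]
grip_width: 0.108
grip_force: 80.0
time_s: 14.9
eef_pos: [544.7, -169.3, 137.8]
ee_rot: [0.001, 0.999, 0.054, 0.001]
force: [5.4, 0.8, 5.0]
grip_width: 0.111
grip_force: 79.3
```

```bash
python3 -m jog '[{"tx":0,"ty":0,"tz":-1,"ax":0,"ay":0,"az":0,"jaw":1},{"tx":0,"ty":0,"tz":0,"ax":0,"ay":0,"az":0,"jaw":1}]'; python3 - <<'E'
from h import *
c=capture('side'); im=cv2.cvtColor(c['color'],cv2.COLOR_RGB2BGR)[140:240,265:365]
cv2.imwrite('pics/e.png',np.clip(cv2.resize(im,(600,600),interpolation=cv2.INTER_CUBIC)*1.4,0,255).astype('uint8'))
E
```

```text
time_s: 15.15
eef_pos: [544.6, -169.3, 137.9]
ee_rot: [0.001, 0.999, 0.054, 0.001]
force: [6.3, -0.5, -2.8]
grip_width: 0.104
grip_force: 78.2
```

View pics/e.png

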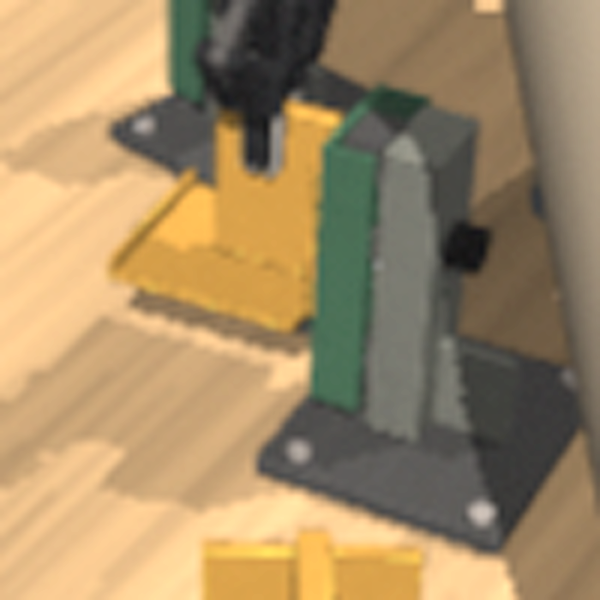

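The picture shows the shelf flush against the strip at about (320,230) in the crop. Pulling up 1 mm was resisted stiffly at 137.9, so it is latched. I release and retreat.

```bash
python3 -m jog '[{"tx":0,"ty":0,"tz":0.3,"ax":0,"ay":0,"az":0,"jaw":0.5},{"tx":0,"ty":0,"tz":0,"ax":0,"ay":0,"az":0,"jaw":0},{"tx":0,"ty":0,"tz":0,"ax":0,"ay":0,"az":0,"jaw":0},{"tx":0,"ty":0,"tz":0,"ax":0,"ay":0,"az":0,"jaw":0}]' && python3 -m jog '[{"tx":0,"ty":0,"tz":-10,"ax":0,"ay":0,"az":0,"jaw":0},{"tx":0,"ty":0,"tz":-25,"ax":0,"ay":0,"az":0,"jaw":0},{"tx":0,"ty":0,"tz":-35,"ax":0,"ay":0,"az":0,"jaw":0},{"tx":0,"ty":0,"tz":-35,"ax":0,"ay":0,"az":0,"jaw":0},{"tx":0,"ty":0,"tz":0,"ax":0,"ay":0,"az":0,"jaw":0}]'; python3 - <<'E'
from h import *
c=capture('side'); np.savez('sidef.npz',**c); im=cv2.cvtColor(c['color'],cv2.COLOR_RGB2BGR)[140:240,265:365]
cv2.imwrite('pics/f.png',np.clip(cv2.resize(im,(600,600),interpolation=cv2.INTER_CUBIC)*1.4,0,255).astype('uint8'))
E
```

```text
time_s: 15.7
eef_pos: [543.8, -168.9, 137.4]
ee_rot: [-0.0, 0.999, 0.054, -0.0]
force: [0.7, -1.0, 0.9]
grip_width: 0.497
grip_force: 0.0
time_s: 16.32
eef_pos: [544.8, -169.3, 245.8]
ee_rot: [0.002, 0.999, 0.054, 0.003]
force: [0.3, 0.2, -0.4]
grip_width: 0.499
grip_force: 0.0
```

View pics/f.png

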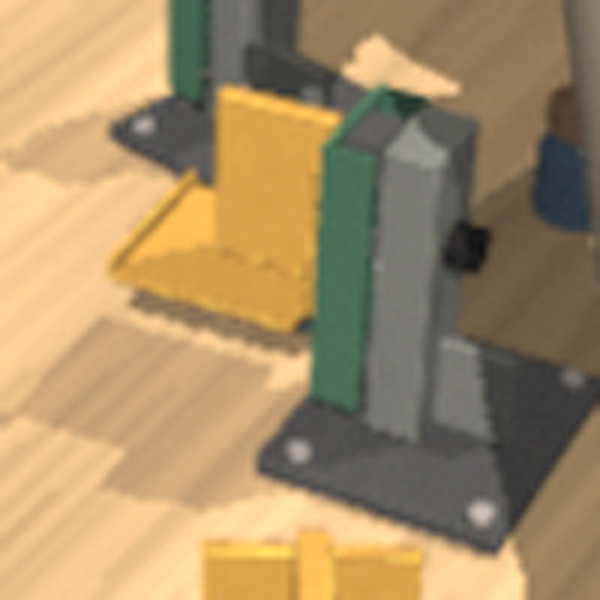

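The shelf stays in the same place with the gripper gone, edge (110,270) to (320,330), upright and flush. The jar is still standing at (565,180), so I hand the job in.

```bash
python3 -c "
from rig import *;print(finish_job())"
```

```text
the job is handed in; nothing more can be done
None
```

I hooked the small yellow shelf into the leftmost stand, pushed it down until it latched (a light upward pull didn't lift it), let go, and handed the job in at about 16 s; the shelf stayed upright and flush after release.

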